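# Nip the F-clamp onto the carved panel, ease it a quarter turn, keep hold

## Task

Screw the F-clamp's butterfly handle in (clockwise from above) until its pad seats on the carved panel and it will go no further, then back it off a quarter turn so that the panel can still be tapped to its line, and finish still gripping the handle at that setting, ready to tighten it again. Leave the panel and the tools around it where they lie.

Things in the scene. Friction and masses are not known exactly. Their poses are not given: they have to be found in the camera images.
- wing: dark steel butterfly handle on top of the F-clamp's upright screw: 62 mm across the wings, 11 mm thick, 32 mm high. Origin at its middle, on the screw axis, about 240 mm above the bench (sinks 3 mm a turn as it is screwed in). x runs along the wings, y through their thickness, z up. Nothing within 40 mm below the origin but its own spindle. Grip it across the thickness, from above
- screw (a joint): angle of the clamp screw in rad: grows as the handle turns clockwise seen from above (pad goes down). It turns against a light drag of about 0.06 N m and stays where it is left. At the start it is somewhere between 1.0 and 3.4 rad short of seating; seated, it comes up against a firm stop, to be felt as a sharp rise in torque
- board: pale work board 270 x 360 x 40 mm on two bearers, its top 90 mm above the bench, fixed, with a blue-armed F-clamp on its far edge. Origin on the bench straight below the screw axis; x points from the screw to the clamp's upright steel rail (near face 98 mm off, top 272 mm above the bench), y along the board, z up. The clamp's arm, at most 204 mm above the bench, joins rail and screw
- panel: carved hardwood panel 165 x 270 x 32 mm (relief up to 7 mm more) lying loose on the board under the clamp's pad. Origin at the centre of its underside, its y along its length
- gouge: carving gouge 220 mm long, 28 mm thick, dark wooden handle and steel blade, lying on the near edge of the board. Origin under its ferrule, x towards the blade
- mallet: round carver's mallet of dark wood, 88 mm across, 225 mm tall, standing on its head on the bench to the left, handle up. Origin at the centre of its underside
- stone: closed wooden sharpening-stone box 200 x 60 x 35 mm on the bench to the right. Origin at the centre of its underside

How it is judged:
On the way:
1. the screw is turned in until it seats (within 0.1 rad of its stop at 6.0 rad) (value of joint screw above 5.9 rad), for 0.2 s.
At the end, for the whole second after the job is handed in: After seating, the screw rests a quarter turn back from its stop at 6.0 rad (1.57 +- 0.35 rad, so 4.08 to 4.78), the fingers still gripping the handle with over 5 N; panel within 15 mm, gouge, mallet and stone box within 25 mm of where they began (value of joint screw between 4.08 and 4.78 rad and velocity of joint screw between -0.05 and 0.05 rad/s and contact force between the fingers and wing above 5 N and distance of panel from where it was at the start of the episode below 0.015 m and distance of each of gouge, mallet, stone from where it was at the start of the episode below 0.025 m); the arm keeps its last pose, push and grip.
It fails at once if the carved panel is shoved out of place (distance of panel from where it was at the start of the episode above 0.03 m).
It fails at once if the mallet is knocked over (angle between mallet's own z axis and vertical above 0.4 rad).
It fails at once if a tool lying by is swept away (distance of any of gouge, stone, mallet from where it was at the start of the episode above 0.05 m).
It also fails if it takes over 51 s, if anything falls off the work surface, if the arm or the gripper's body presses on something with over 40 N, if the wrist force passes 120 N, or if a joint passes its speed limit or range.

## Robot

A 7-joint arm with a two-finger parallel gripper is mounted at the origin on the work surface. World frame = base frame: x ahead of the robot, y to its left, z up, the work surface at z = 0. Lengths are in m, angles in rad, forces in N, time in s.
With the tool pointing down it reaches from about 0.4 to 0.85 m from the base axis. Payload 10.4 kg.
Tool frame: the origin (TCP) lies between the finger pads; the fingertips stand bot.finger_overhang ahead of it and the grasp point (between the pads) is the TCP (bot.finger_overhang is the distance from the TCP to the fingertips, in m); z points along the fingers, y is the line along which they close (so a half turn about z gives the same grasp; the last joint's range is limited). The gripper opens to 85 mm and grips with 20 to 120 N. Pads are 22 mm wide; open, the fingers measure 114 mm over their backs; the gripper's body (76 mm by 85 mm) begins 54 mm behind the grasp point. The pads swing forward as they close: fully open they stand 13 mm farther back than shut.
Start: joints at [-1.287, 0.332, -0.065, 1.46, 0.022, 1.35, -0.088], TCP at [0.189, 0.596, 0.25] pointing down, gripper open.
Joint ranges: [-2.6, 2.6], [-0.5, 2.12], [-1.47, 1.34], [0.16, 2.42], [-1.27, 4.41], [0.06, 2.06], [-2.6, 2.6]. Speed limits (rad/s): [2.22, 2.22, 2.79, 2.79, 3.14, 3.14, 3.14].

## Interface

Orientations are given as a rotation vector (axis times angle).
In Python, from station import bot, jaws, vision, spotter, readout gives the robot as it stands. Calls block until the motion is done:
- bot.reach(position, orientation): joint-space move of the TCP to a pose.
- bot.movel(position, rot=None, vel=0.15, stop_force=None): straight line of the TCP; rot=None keeps the orientation; vel is the mean speed in m/s. With stop_force (N) it stops when the force on the tool has changed by that much, and returns True; else False.
- bot.set_joints(angles): joint-space move.
- jaws.set_gripper(opening, effort=None): finger opening in m; effort is the grip in N (None keeps the last); returns when the fingers have stopped.
- bot.wait(seconds).
- bot.ik(position, orientation): joint angles nearest the present ones, or None.
- vision.read_camera(name): name is "scene" or "top"; returns (picture, depth): 400x640x3 uint8, blue, green, red; 400x640 float32, m along the optical axis (not along the pixel's ray), 0 where there is no reading.
- vision.calibration(name): a dict with "K" (3x3 intrinsics, pixels), "world_to_cam" (4x4, takes a point from world to camera coordinates). Camera axes: x right, y up, looking along -z (the intrinsics and any distortion apply to the point x, -y, -z); pixel columns grow to the right and rows downward; lengths in m; the calibration is good to about 2 mm. A picture is of the moment at which its call begins. calibration takes no time and is no camera call.
A pose or a line that the arm cannot do raises bot.PlanningError and nothing moves.
- bot.close_job(): hands the job in; it is judged then, once.
Trained networks look in the newest picture that a camera, given by its name, has taken for a name from the list of things; names that differ only in an ending like _2 or _b are one class to them, and where a whole thing is asked for, a point or a joint stands for the part that bears it (a point fixed in the world has none). Each returns a list of dicts, best first, with "conf" (0 to 1); they miss things now and then, are a little off and sometimes report something else, mostly with a low value. They report only what shows in the picture. A call takes as long as a camera call.
- spotter.find_in(camera, thing): "point" ([column, row] as shares, 0 to 1, of the picture: columns of its width, rows of its height, amid what is visible of it).
Readings, each from a call of its own:
- readout.read_t(): time.
- readout.read_joint_positions(): joint angles.
- readout.read_qvel(): joint speeds.
- readout.read_effort(): joint torques, N m.
- readout.read_tcp_pos(): TCP position.
- readout.read_orientation(): TCP orientation.
- readout.read_ft_force(): force on the tool from outside, world axes, zero at the start.
- readout.read_moment(): the same for the moment, N m.
- readout.read_finger_gap(): finger opening in m.
- readout.read_grip_force(): force on a finger pad.
Only numpy, scipy, OpenCV 4.12 (cv2) and the standard library are available. Lean on these libraries where they do the work, as an engineer would, in place of code of your own. Each camera call takes 0.05 s, during which the arm holds its last target. There are 200 camera calls.

## Working session

There is one attempt and no reset: what is moved stays moved. The work goes in short steps, each a Python script; the robot and the scene stay as the last script left them, time stands still between calls to the robot, and variables do not carry over. Pictures are saved under pics/ and viewed, at most 10 in all, crops included, and the job is handed in when it is done.

```bash
mkdir -p pics; cat > h.py <<'E'
import numpy as np, cv2
from station import bot, jaws, vision, spotter, readout
def cloud(name):
    im,d=vision.read_camera(name); c=vision.calibration(name); K=c["K"]; T=np.linalg.inv(c["world_to_cam"])
    v,u=np.mgrid[:400,:640]
    P=np.stack([(u-K[0][2])/K[0][0]*d,-(v-K[1][2])/K[1][1]*d,-d],-1)
    W=P@T[:3,:3].T+T[:3,3]; W[d==0]=np.nan
    return im,W
E
python3 - <<'E'
from h import *
ims=[]
for n in("scene","top"):
    im,W=cloud(n); cv2.imwrite(f"pics/{n}0.png",im); np.save(n+"0.npy",W)
    print(n,vision.calibration(n))
    for t in("wing","board","mallet","gouge","stone","panel"):
        for r in spotter.find_in(n,t)[:2]:
            c,w=int(r["point"][0]*640),int(r["point"][1]*400); print(t,round(r["conf"],2),(c,w),W[w,c].round(3))
print(readout.read_t(),bot.finger_overhang,readout.read_orientation())
E
```

```text
scene {'K': array([[495.49214815,   0.        , 323.11416661],
       [  0.        , 495.49214815, 200.76488973],
       [  0.        ,   0.        ,   1.        ]]), 'world_to_cam': array([[ 0.12157144,  0.99249834,  0.01293919, -0.06406819],
       [-0.82733056,  0.09412044,  0.55377386,  0.34622791],
       [ 0.5484018 , -0.07802807,  0.83256657, -2.21369642],
       [ 0.        ,  0.        ,  0.        ,  1.        ]])}
wing 0.44 (344, 182) [0.518 0.071 0.254]
board 0.8 (345, 213) [0.592 0.068 0.17 ]
mallet 0.87 (446, 179) [0.449 0.485 0.115]
gouge 0.51 (328, 173) [0.375 0.036 0.122]
stone 0.73 (190, 213) [ 0.438 -0.506  0.03 ]
panel 0.79 (334, 203) [0.512 0.041 0.118]
top {'K': array([[485.80524393,   0.        , 316.82987072],
       [  0.        , 485.80524393, 194.74456093],
       [  0.        ,   0.        ,   1.        ]]), 'world_to_cam': array([[ 0.01127581, -0.99990104,  0.00841257, -0.02805529],
       [ 0.98828686,  0.01242452,  0.15210103, -0.54633732],
       [-0.1521905 ,  0.00659897,  0.98832915, -1.69647939],
       [ 0.        ,  0.        ,  0.        ,  1.        ]])}
wing 0.46 (283, 192) [0.542 0.094 0.125]
board 0.95 (284, 229) [0.417 0.089 0.114]
board 0.21 (453, 234) [ 0.413 -0.508  0.033]
mallet 0.86 (162, 226) [0.421 0.497 0.13 ]
gouge 0.92 (288, 241) [0.376 0.075 0.112]
stone 0.8 (453, 232) [ 0.42  -0.509  0.032]
panel 0.62 (291, 204) [0.501 0.066 0.128]
0.7 0.019 [4.79979550e-01 3.10470624e+00 1.60699297e-04]
```

View pics/scene0.png

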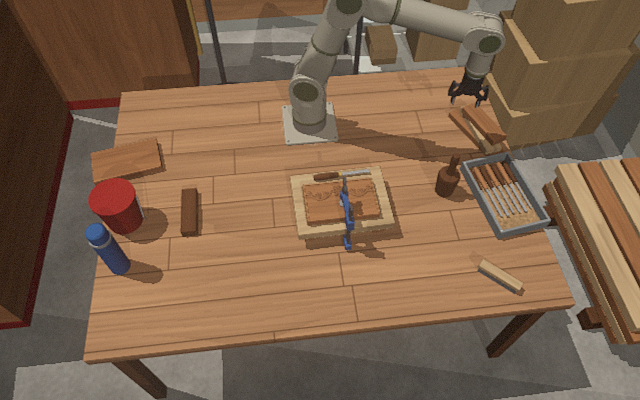

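View pics/top0.png

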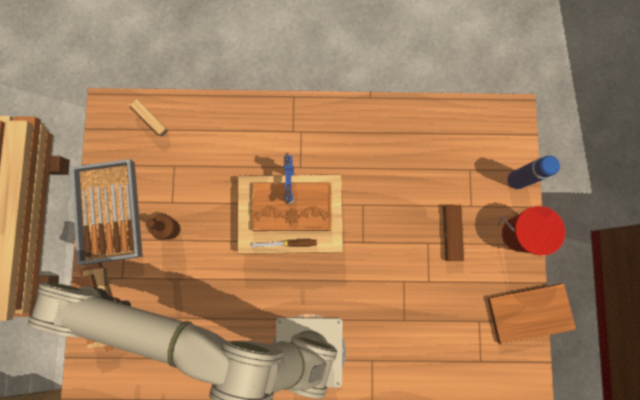

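The clamp sits at about (345,185) to (348,245) in the scene view and (289,155) to (289,203) in the top view. The gouge is in front, the mallet to the left. Next I'll isolate the wing by height.

```bash
python3 - <<'E'
from h import *
for n in("scene","top"):
    W=np.load(n+"0.npy"); im=cv2.imread(f"pics/{n}0.png")
    m=(W[...,2]>.155)&(W[...,2]<.3)&(abs(W[...,0]-.56)<.17)&(abs(W[...,1]-.08)<.12)
    for v,u in np.argwhere(m): print((u,v),W[v,u].round(3),im[v,u]) if W[v,u,2]>.205 or n=="top" else 0
a=cv2.imread("pics/scene0.png")[150:260,290:400]; b=cv2.imread("pics/top0.png")[140:220,250:330]
cv2.imwrite("pics/crop0.png",np.hstack([cv2.resize(a,(400,400),interpolation=2),cv2.resize(b,(400,400),interpolation=2)]))
E
```

```text
(np.int64(343), np.int64(177)) [0.49  0.072 0.246] [ 70  85 102]
(np.int64(344), np.int64(177)) [0.495 0.074 0.252] [ 78  86 100]
(np.int64(345), np.int64(177)) [0.494 0.078 0.25 ] [ 79  91 111]
(np.int64(346), np.int64(177)) [0.494 0.082 0.249] [100 132 162]
(np.int64(343), np.int64(178)) [0.491 0.072 0.242] [67 74 84]
(np.int64(344), np.int64(178)) [0.5   0.074 0.253] [82 79 86]
(np.int64(345), np.int64(178)) [0.509 0.075 0.265] [83 87 97]
(np.int64(346), np.int64(178)) [0.503 0.08  0.256] [100 128 154]
(np.int64(343), np.int64(179)) [0.498 0.071 0.245] [70 76 84]
(np.int64(344), np.int64(179)) [0.505 0.073 0.253] [85 81 86]
(np.int64(345), np.int64(179)) [0.503 0.077 0.25 ] [ 90  94 100]
(np.int64(346), np.int64(179)) [0.506 0.08  0.254] [100 119 142]
(np.int64(343), np.int64(180)) [0.501 0.07  0.243] [62 69 85]
(np.int64(344), np.int64(180)) [0.511 0.072 0.257] [93 92 99]
(np.int64(345), np.int64(180)) [0.51  0.076 0.255] [84 85 91]
(np.int64(346), np.int64(180)) [0.509 0.079 0.252] [ 85 108 141]
(np.int64(343), np.int64(181)) [0.502 0.071 0.238] [60 67 78]
(np.int64(344), np.int
[... 28230 characters left out ...]
71]
(np.int64(290), np.int64(200)) [0.507 0.067 0.181] [106  83  77]
(np.int64(291), np.int64(200)) [0.509 0.065 0.162] [115 103 103]
(np.int64(285), np.int64(201)) [0.494 0.08  0.246] [ 64  82 110]
(np.int64(286), np.int64(201)) [0.493 0.076 0.252] [70 78 91]
(np.int64(287), np.int64(201)) [0.493 0.073 0.252] [71 78 88]
(np.int64(288), np.int64(201)) [0.496 0.071 0.233] [76 76 86]
(np.int64(289), np.int64(201)) [0.506 0.071 0.163] [91 87 91]
(np.int64(285), np.int64(202)) [0.491 0.08  0.244] [ 61  90 131]
(np.int64(286), np.int64(202)) [0.49  0.076 0.25 ] [63 76 99]
(np.int64(287), np.int64(202)) [0.491 0.073 0.248] [70 78 92]
(np.int64(287), np.int64(203)) [0.488 0.074 0.241] [ 64  84 117]
```

View pics/crop0.png

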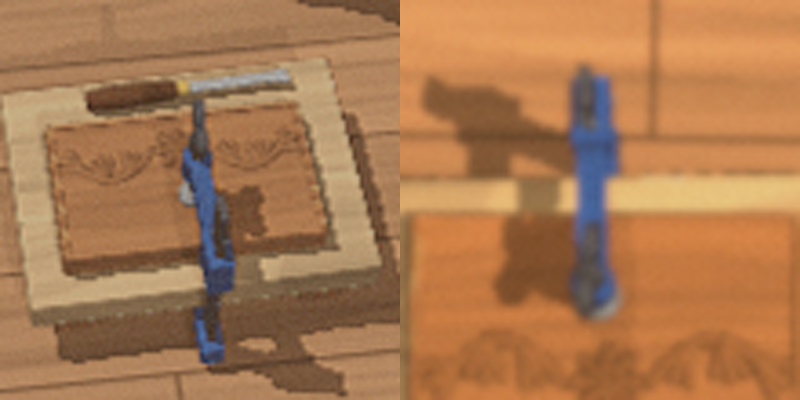

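The wing lies nearly along world x, with its centre near (0.518, 0.074) and its top near 0.256. The rail is at x≈0.62, which matches the 98 mm given. Next I'll fit the axis, lift clear of the mallet and plan the j7 range.

```bash
cat >> h.py <<'E'
from scipy.spatial.transform import Rotation as Ro
def down(yaw): # yaw = direction of tool x in world, tool z down; closing dir y = z cross x
    x=np.array([np.cos(yaw),np.sin(yaw),0]); z=np.array([0,0,-1.]); return Ro.from_matrix(np.c_[x,np.cross(z,x),z]).as_rotvec()
E
python3 - <<'E'
from h import *
for n in("scene","top"):
    W=np.load(n+"0.npy")
    for z0 in(.235,.243):
        m=(W[...,2]>z0)&(W[...,2]<.27)&(abs(W[...,0]-.518)<.05)&(abs(W[...,1]-.075)<.04)
        p=W[m]; (vx,vy,a,b)=cv2.fitLine(p[:,:2].astype(np.float32),cv2.DIST_HUBER,0,.01,.01).ravel()
        print(n,z0,m.sum(),"ang",round(np.degrees(np.arctan(vy/vx)),1),"mean",p.mean(0).round(4),"xlim",np.percentile(p[:,0],[1,99]).round(3),"top",np.percentile(p[:,2],90).round(3))
p=readout.read_tcp_pos(); bot.movel([p[0],p[1],.40],vel=.25)
print(readout.read_t(),readout.read_moment())
for y in (-.06,-.06+np.pi):
    for z in(.40,.243):
        q=bot.ik([.518,.074,z],down(y)); print(y,z,None if q is None else np.round(q,3))
E
```

```text
scene 0.235 58 ang -3.5 mean [0.5245 0.0737 0.2497] xlim [0.491 0.552] top 0.257
scene 0.243 50 ang -3.1 mean [0.5232 0.074  0.251 ] xlim [0.492 0.551] top 0.257
top 0.235 71 ang -4.5 mean [0.5186 0.0739 0.2508] xlim [0.49  0.548] top 0.257
top 0.243 65 ang -5.0 mean [0.5193 0.0742 0.2518] xlim [0.491 0.548] top 0.257
1.45 [ 0.00869699 -0.0332141   0.00906425]
-0.06 0.4 [-0.747  0.056  0.551  1.488 -0.029  1.606 -1.829]
-0.06 0.243 [-0.736  0.108  0.549  1.765 -0.059  1.284 -1.804]
3.081592653589793 0.4 [-0.734  0.056  0.537  1.487 -0.029  1.606  1.312]
3.081592653589793 0.243 [-0.725  0.108  0.536  1.765 -0.057  1.285  1.336]
```

```bash
python3 - <<'E'
from h import *
for y in (-.075,-.275):
    print(y,np.round(bot.ik([.519,.074,.32],down(y)),3)[-1])
y=-.075
a=bot.ik([.519,.074,.32],down(y))[-1]; b=bot.ik([.519,.074,.32],down(y-.2))[-1]
cw=np.sign(b-a); yy=y if cw>0 else y+np.pi
q=bot.ik([.519,.074,.36],down(yy)); print(cw,np.round(q,3))
bot.set_joints(q); jaws.set_gripper(.05,60)
print(readout.read_t(),readout.read_tcp_pos(),readout.read_orientation())
im,W=cloud("scene"); cv2.imwrite("pics/s1.png",cv2.resize(im[90:240,250:450],(800,600),interpolation=2))
E
```

```text
-0.075 -1.838
-0.275 -2.039
-1.0 [-0.734  0.059  0.537  1.566 -0.03   1.525  1.299]
4.1083 [0.51898579 0.07409863 0.35998959] [-1.17591163e-01 -3.13936854e+00 -3.27863752e-05]
```

View pics/s1.png

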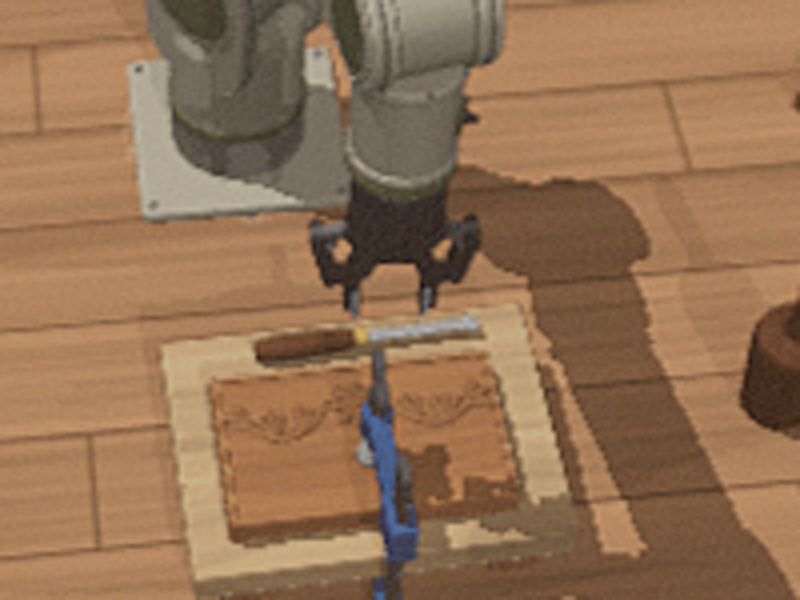

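The open fingers straddle the wing line (wing at crop pixel ≈(378,380), fingers at 352 and 428). Descending and gripping.

```bash
python3 - <<'E'
from h import *
s=bot.movel([.519,.074,.243],vel=.08,stop_force=10)
print(s,readout.read_tcp_pos(),readout.read_ft_force().round(2))
jaws.set_gripper(0.0,60)
print(readout.read_t(),readout.read_finger_gap(),readout.read_grip_force(),readout.read_ft_force().round(2),readout.read_moment().round(3),readout.read_joint_positions().round(3),readout.read_tcp_pos())
im,W=cloud("scene"); cv2.imwrite("pics/s2.png",cv2.resize(im[90:240,250:450],(800,600),interpolation=2))
E
```

```text
False [0.51923183 0.07402877 0.24343378] [ 0.36 -0.16 -0.17]
6.2083 0.009958732867959577 70.40845055133104 [-0.91 -1.97  6.97] [-0.711  0.435 -0.029] [-0.722  0.109  0.536  1.761 -0.058  1.285  1.322] [0.519465   0.07324859 0.24394369]
```

View pics/s2.png

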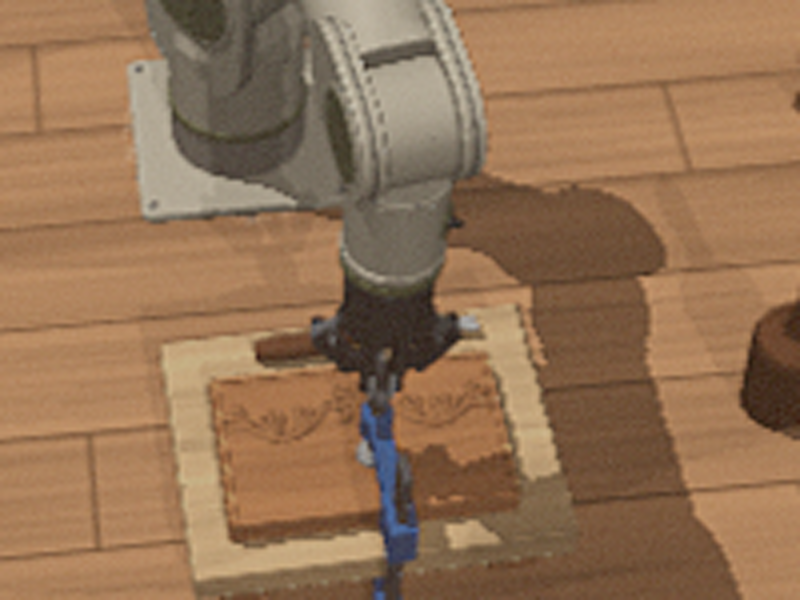

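The fingers are closed on the wing: gap about 10 mm, grip 70 N, at crop (382,370). Now turning clockwise (j7 decreasing) with torque monitored.

```bash
cat >> h.py <<'E'
Z0=.2435; C=[.5192,.0733]; Q0=1.322
def turn(q,d):  # q: ik at start yaw; d: radians clockwise since grasp
    t=np.array(q[0])+(np.array(q[1])-np.array(q[0]))*d/4; t[6]-=d; bot.set_joints(t)
def state(d):
    m=readout.read_moment(); f=readout.read_ft_force(); e=readout.read_effort(); j=readout.read_joint_positions()
    print(round(d,2),"t",round(readout.read_t(),2),"M",m.round(2),"F",f.round(1),"e7",round(e[6],3),"turned",round(Q0-j[6],3),"g",round(readout.read_finger_gap(),4)); return m[2],e[6]
E
python3 - <<'E'
from h import *
import json
y=-.075+np.pi
q=[list(map(float,bot.ik([*C,Z0-.0005*d],down(y)))) for d in(0,4)]
json.dump(q,open("q.json","w")); print(np.round(q,3))
state(0)
for d in(0.,.1,.2,.4): turn(q,d); state(d)
E
```

```text
[[-0.721  0.11   0.535  1.761 -0.058  1.286  1.324]
 [-0.721  0.112  0.535  1.764 -0.059  1.282  1.324]]
0 t 6.26 M [-0.78  0.4  -0.07] F [-2.1 -3.   7.5] e7 0.047 turned -0.0 g 0.0102
0.0 t 6.51 M [-0.49  0.22 -0.05] F [-1.4 -1.6  5.4] e7 0.072 turned -0.002 g 0.0101
0.1 t 6.76 M [-0.48  0.21 -0.06] F [-2.1 -1.6  6.2] e7 -0.447 turned 0.099 g 0.01
0.2 t 7.01 M [-0.43  0.18 -0.11] F [ 0.3 -1.6  5.1] e7 -0.447 turned 0.199 g 0.0101
0.4 t 7.32 M [-0.51  0.07 -0.1 ] F [-0.9 -2.4  4.9] e7 -0.504 turned 0.399 g 0.0101
```

```bash
python3 - <<'E'
from h import *
import json
q=json.load(open("q.json")); d=.4; n=0
while d<3.85:
    d+=.08; turn(q,d); m=readout.read_moment()[2]; e=readout.read_effort()[6]; n+=1
    if n%6==0 or abs(m)>.25: state(d)
    if abs(m)>.5: break
state(d)
E
```

```text
0.88 t 8.82 M [-0.63 -0.12 -0.08] F [-0.6 -2.4  4.8] e7 -0.345 turned 0.878 g 0.01
1.36 t 10.32 M [-0.9  -0.23 -0.04] F [ 0.4 -3.1  5.3] e7 -0.345 turned 1.358 g 0.0102
1.84 t 11.82 M [-1.06 -0.18 -0.  ] F [ 0.3 -3.2  6.5] e7 -0.345 turned 1.838 g 0.0101
2.32 t 13.32 M [-1.1   0.01 -0.04] F [-0.6 -4.   4.8] e7 -0.345 turned 2.318 g 0.0098
2.8 t 14.82 M [-1.3   0.3   0.73] F [-0.3 -4.   6.4] e7 -1.151 turned 2.797 g 0.0101
2.8 t 14.82 M [-1.3   0.3   0.73] F [-0.3 -4.   6.4] e7 -1.151 turned 2.797 g 0.0101
```

```bash
python3 - <<'E'
from h import *
import json
q=json.load(open("q.json")); d=2.8
bot.wait(.3); state(d)
d=2.84; turn(q,d); state(d); bot.wait(.3); state(d)
for d in(2.8,2.76,2.72): turn(q,d); state(d)
E
```

```text
2.8 t 15.12 M [-1.22  0.24  0.74] F [-0.7 -3.9  6.5] e7 -0.729 turned 2.797 g 0.0102
2.84 t 15.37 M [-1.27  0.3   1.25] F [-0.4 -5.   6.4] e7 -1.472 turned 2.836 g 0.0099
2.84 t 15.67 M [-1.31  0.33  1.3 ] F [-0.8 -4.4  7.3] e7 -1.264 turned 2.836 g 0.0103
2.8 t 15.92 M [-1.16  0.18  0.73] F [-1.  -4.1  6.1] e7 -0.547 turned 2.796 g 0.0103
2.76 t 16.17 M [-0.98  0.11  0.11] F [ 0.3 -2.3  6.4] e7 0.1 turned 2.757 g 0.0101
2.72 t 16.42 M [-1.01  0.11  0.04] F [ 0.1 -3.2  6.6] e7 0.142 turned 2.717 g 0.0098
```

The torque rises and falls elastically from about 2.755 rad with no slip, so the screw is seated. Backing off 1.57 rad to d≈1.18.

```bash
python3 - <<'E'
from h import *
import json
q=json.load(open("q.json"))
for d in np.linspace(2.6,1.18,10): turn(q,d)
bot.wait(.5); state(1.18); print(readout.read_grip_force(),readout.read_qvel().round(3))
im,W=cloud("scene"); cv2.imwrite("pics/s3.png",cv2.resize(im[90:240,250:450],(800,600),interpolation=2))
W0=np.load("scene0.npy")
for t in("mallet","gouge","stone","panel"):
    for r in spotter.find_in("scene",t)[:1]: print(t,(np.array(r["point"])*[640,400]).round(1))
E
```

```text
1.18 t 19.64 M [-0.77  0.24  0.05] F [ 0.1 -2.4  5.5] e7 -0.056 turned 1.178 g 0.0098
65.08163373917341 [ 0.001 -0.001 -0.002  0.001  0.     0.001  0.   ]
mallet [447.8 180.9]
gouge [330.8 174. ]
stone [188.5 211.5]
panel [333.9 201.9]
```

View pics/s3.png

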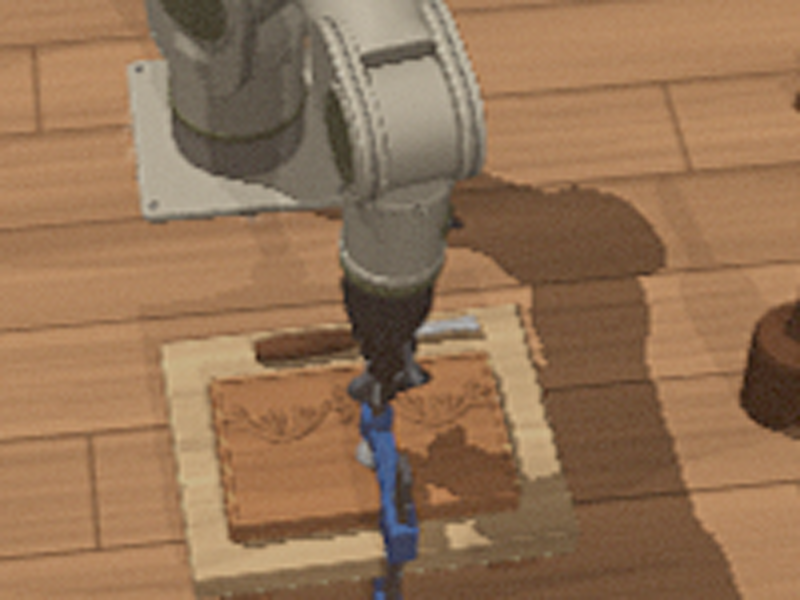

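The gripper still holds the wing, which is now roughly crosswise at crop (388,380). The panel, gouge and mallet haven't moved, so I'm handing in.

```bash
python3 -c "
from station import bot
print(bot.close_job())"
```

```text
the job is handed in; nothing more can be done
None
```

I screwed the clamp in until it seated (a sharp, springy rise in torque), then backed it off about 1.57 rad and handed in still gripping the handle at about 65 N, with the panel and tools where they were in the last picture; no verdict came back.

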